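# Key and refit the shredding disc of the cheese shredder

## Robot

A 6-joint arm with a two-finger parallel gripper is mounted at the origin on the work surface. World frame = base frame: x ahead of the robot, y to its left, z up, the work surface at z = 0. Lengths are in m, angles in rad, forces in N, time in s.
With the tool pointing down it reaches from about 0.3 to 0.775 m from the base axis. Payload 14.6 kg.
Tool frame: the origin (TCP) lies at the very end of the fingers, on their centre line; the grasp point (between the pads) lies 19 mm behind it; z points along the fingers, y is the line along which they close (so a half turn about z gives the same grasp; the last joint's range is limited). The gripper opens to 94 mm and grips with 3 to 60 N. Pads are 16 mm wide; open, the fingers measure 119 mm over their backs; the gripper's body (75 mm by 177 mm) begins 78 mm behind the grasp point.
Start: joints at [-1.374, 0.3, 1.521, -0, 1.321, -0.067], TCP at [0.143, -0.531, 0.205] pointing down, gripper open.
Joint ranges: [-3.03, 3.03], [-0.79, 2.21], [0.23, 2.52], [-1.04, 4.18], [0, 3.07], [-2.55, 2.55]. Speed limits (rad/s): [2.22, 2.22, 2.57, 3.14, 3.14, 3.14].

## Interface

Orientations are given as [roll, pitch, yaw] about the fixed x, y, z axes, in that order (R = Rz(yaw) Ry(pitch) Rx(roll)).
In Python, from station import ctrl gives the robot as it stands.
- The arm moves only by the tool carry_out, never from a script. Its argument "motion" is text: rows parted by semicolons, each of 7 numbers parted by spaces: the shift along the world's x, y, z in m, then the turn, a rotation vector about the world's x, y, z in degrees, then the closure in counts, from 0 (fully open) to 255 (shut). In form: dx dy dz wx wy wz hand; .... A call has 1 to 20 rows; each row shifts and turns the commanded pose from where the row before left it; what a row does not reach is not made up. A row lasts 1/12 s, in which the tool goes at most 41.7 mm and 7.16 degrees, less where a joint would pass 70% of its speed; a pose out of reach is approached as far as the arm can. A call is refused whole if a number of a shift passes 0.0417 or a number of a turn 7.16, either way. A call with a gripper value outside its range is refused whole. The fingers move at their own pace and stop on an object; "grip_force" is the grip in N (left out, the last holds). Time passes only in rows, so rows that do not move let the fingers close. It gives the time, the measured TCP pose, the force, the opening and the grip force at its end, in the units of the state.
- ctrl.get_obs(): the state, without advancing time (a new reading comes with each control period).
- ctrl.camera(name): name is "scene" or "top" or "wrist"; returns a dict with "pixels" (384x512x3 uint8, red, green, blue), "range_z" (384x512 float32, m along the optical axis (not along the pixel's ray), 0 where there is no reading), "K" (3x3 intrinsics, pixels), "position" and "attitude" of the camera in the world. Camera axes: x right, y up, looking along -z (the intrinsics and any distortion apply to the point x, -y, -z); pixel columns grow to the right and rows downward; lengths in m; the calibration is good to about 2 mm. A picture is of the moment at which its call begins.
- ctrl.hand_in(): hands the job in; it is judged then, once.
The state is a dict: "time_s": time; "qpos": joint angles; "joint_vel": joint speeds; "tau": joint torques, N m; "ee_pos": TCP position; "eef_rot": TCP orientation; "force": force on the tool from outside, world axes, zero at the start; "moment": the same for the moment, N m; "grip_width": finger opening in m; "grip_force": force on a finger pad.
Only numpy, scipy, OpenCV 4.12 (cv2) and the standard library are available. Lean on these libraries where they do the work, as an engineer would, in place of code of your own. Each camera call takes 0.05 s, during which the arm holds its last target. There are 200 camera calls.

## Task

Refit the cheese shredder: take the flat-sided key from the small parts stand and drop it upright into the slot of the drive shaft until its foot is home, then slide the shredding disc onto the shaft with its keyway over the key until it sits flat on the shoulder, and let go. Work gently: when the disc lands on the key, feel for the keyway by turning the disc under light pressure and never force it. Leave everything else on the counter where it is.

Things in the scene. Friction and masses are not known exactly. Their poses are not given: they have to be found in the camera images.
- drive: Shredder drive unit, fixed: round white housing 180 mm across, 70 mm high, with a steel shoulder ring (64 mm across, top 78 mm above the counter) and an upright steel shaft, 34 mm thick, top 138 mm above the counter, tapering to 28 mm over its last 7 mm. Origin on the shaft axis at counter height; z up; x points out of the shaft's slot.
- shaft_foot (a point): On the shaft axis at the shoulder's top; axes as the drive's. The slot faces +x: 12 mm wide, flat floor 7 mm from the axis, open outward and at the shaft's top (60 mm up). It ends in a pocket 5 mm deep in the shoulder, 7 to 22 mm from the axis. Key home: centre about x 14.5, y 0, z 19 mm, its top 43 mm up (17 mm below the shaft's), 4 mm proud of the shaft.
- key_center (a point): Centre (half-way up) of the loose steel key: rectangular bar 14 mm (x) by 10 mm (y) by 48 mm tall (z), ends chamfered 1.5 mm, same either way round. It stands in a wooden stand, 34 mm out of it. In the slot its 14 mm side lies along the slot's x. Let go with 30 mm or more of it down in the slot, it slides home by itself.
- key: The key, 50 g; origin at the centre of its foot, 16 mm above the counter at the start. Its stand is 100 x 46 x 30 mm, long along the key's x, and also holds a round pin 46 mm from the key on its +x side.
- disc_center (a point): Centre of the loose shredding disc, 23 mm above its underside: steel plate 110 mm across, 6 mm thick, with a square aluminium boss 58 x 58 mm on top, 46 mm high over all, about 0.45 kg, lying on a round board 18 mm high. x and y square to the boss's flats, z up. Through bore 36.5 mm; the keyway is 13 mm wide, reaching 23 mm from the axis. Home: centre 23 mm above shaft_foot.
- disc: The disc; origin at the centre of its underside. Bore and keyway are in a bronze bush, set anew each time up to 0.6 rad either way from the disc's +x: not measured, but seen from above or found by feel. It slips only above 0.6 N m. Off the keyway the disc is stopped by the key's top, 43 mm above the shoulder; within about 0.12 rad it drops on. Over 60 N on shaft or key is too much.
- pin_center (a point): Centre of the round steel pin in the key's stand, 12 mm thick, 40 mm tall; not used, leave alone.
- cheese_center (a point): Centre of a small whole cheese, 96 mm across, 50 mm tall; leave alone.
- jar_center (a point): Centre of an amber glass jar, 68 mm across, 100 mm tall; leave alone.
- ramekin_center (a point): Centre of a white ramekin, 72 mm across, 40 mm tall; leave alone.
- seal_center (a point): Centre of a black rubber ring lying flat, 60 mm across, 8 mm thick; leave alone.
- brush_grip (a point): Middle of the handle of a flat brush lying on the counter, 190 mm long; leave alone.
- wedge_center (a point): Centre of a cheese wedge 85 mm long, 40 mm tall; leave alone.
There are look-alikes about, which are no part of the job. There is more than one size of the disc; the job needs the smaller. Leave any yellow look-alike of the drive alone.

How it is judged:
On the way, in this order (a step that is already met when the one before it is completed fails the run):
1. the key stands upright in the shaft slot with its foot home in the pocket, let go, before the disc is on (x of key_center in the frame of shaft_foot between 0.0115 and 0.0175 m and y of key_center in the frame of shaft_foot between -0.003 and 0.003 m and z of key_center in the frame of shaft_foot between 0.0165 and 0.0215 m and angle between key_center's own z axis and vertical below 0.12 rad and distance between disc_center and shaft_foot above 0.06 m and contact force between the fingers and key below 0.2 N), for 0.2 s.
2. the disc is on the shaft, its keyway over the key, flat on the shoulder (x of disc_center in the frame of shaft_foot between -0.003 and 0.003 m and y of disc_center in the frame of shaft_foot between -0.003 and 0.003 m and z of disc_center in the frame of shaft_foot between 0.021 and 0.0255 m and angle between disc_center's own z axis and vertical below 0.06 rad and x of key_center in the frame of shaft_foot between 0.0115 and 0.0175 m and y of key_center in the frame of shaft_foot between -0.003 and 0.003 m and z of key_center in the frame of shaft_foot between 0.0165 and 0.0215 m and angle between key_center's own z axis and vertical below 0.12 rad), for 0.2 s.
At the end, for the whole second after the job is handed in: The key stands upright in the slot, foot home (within 3 mm, tilt under 0.12 rad); the disc sits over it on the shaft, centred within 3 mm, at most 2.5 mm above its home height, tilt under 0.06 rad, at rest and let go (all of step 2 and linear speed of disc below 0.02 m/s and contact force between the fingers and disc below 0.2 N and contact force between the fingers and key below 0.2 N); the robot touches nothing.
It fails at once if the disc is forced against the shaft, shoulder or key with more than 60 N (contact force between disc and drive above 60 N or contact force between disc and key above 60 N).
It fails at once if the key is forced against the shaft with more than 60 N (contact force between key and drive above 60 N).
It fails at once if a bystander is moved by more than 25 mm (distance of any of pin_center, cheese_center, jar_center, ramekin_center, seal_center, wedge_center, brush_grip from where it was at the start of the episode above 0.025 m).
It also fails if it takes over 72 s, if anything falls off the work surface, if the arm or the gripper's body presses on something with over 40 N, if the wrist force passes 120 N, or if a joint passes its speed limit or range.

## Working session

There is one attempt and no reset: what is moved stays moved. The work goes in short steps, Python scripts to look and compute and a tool call to move; the robot and the scene stay as the last step left them, time stands still between calls to the robot, and variables do not carry over. Pictures are saved under pics/ and viewed, at most 10 in all, crops included, and the job is handed in when it is done.

Besides the shell and the picture viewer there is one more tool, called after "Call:" as name(argument=value, ...), one argument or row to a line, values as JSON. carry_out: Moves the arm, as the interface text tells. Its arguments: {"type":"object","properties":{"motion":{"type":"string"},"grip_force":{"type":"number"}},"required":["motion"]}

```bash
ls; mkdir -p pics; cat > h.py <<'E'
import numpy as np, cv2
from station import ctrl
def shot(n):
    c=ctrl.camera(n); np.savez(f'/tmp/{n}.npz',**{k:np.asarray(v) for k,v in c.items()}); return c
def load(n): return dict(np.load(f'/tmp/{n}.npz'))
def rotm(a):
    a=np.asarray(a,float)
    if a.shape==(3,3): return a
    from scipy.spatial.transform import Rotation as R
    return (R.from_euler('xyz',a) if a.size==3 else R.from_quat(a)).as_matrix()
def cloud(c):
    K=c['K'];z=c['range_z'];v,u=np.mgrid[:z.shape[0],:z.shape[1]]
    p=np.stack([(u-K[0,2])/K[0,0]*z,-(v-K[1,2])/K[1,1]*z,-z],-1)
    return p@rotm(c['attitude']).T+c['position']
def ray(c,u,v,h):
    K=c['K'];d=rotm(c['attitude'])@np.array([(u-K[0,2])/K[0,0],-(v-K[1,2])/K[1,1],-1])
    p=np.asarray(c['position']);return p+d*(h-p[2])/d[2]
E
python3 - <<'E'
from h import *
for n in ('top','scene'):
    c=shot(n); print(n,c['K'],c['position'],c['attitude'],[k for k in c])
    cv2.imwrite(f'pics/{n}0.png',c['pixels'][:,:,::-1])
o=ctrl.get_obs(); print(o)
E
```

```text
pics
top [[352.28952774   0.         253.20225636]
 [  0.         352.28952774 193.52284144]
 [  0.           0.           1.        ]] [0.33999958 0.07586494 1.04392731] [ 0.17744887  0.00912358 -1.58897296] ['pixels', 'range_z', 'K', 'position', 'attitude']
scene [[398.69073398   0.         255.19243861]
 [  0.         398.69073398 188.48379407]
 [  0.           0.           1.        ]] [0.89502622 0.79334111 0.89406987] [0.78214954 0.01936272 2.64450275] ['pixels', 'range_z', 'K', 'position', 'attitude']
{'time_s': 0.1, 'qpos': array([-1.37361608e+00,  3.00396447e-01,  1.52149743e+00, -2.92867077e-05,
        1.32070913e+00, -6.66091251e-02]), 'joint_vel': array([ 0.00105598, -0.00283433,  0.00094293,  0.00038282, -0.00105625,
       -0.00194304]), 'tau': array([ 1.46340280e-03, -5.32638502e+01, -3.53279757e+01,  7.09460699e-02,
        2.35438946e-02, -6.11528935e-05]), 'ee_pos': array([ 0.14334717, -0.53075315,  0.20496267]), 'eef_rot': array([-3.14058266e+00, -3.89430650e-05,  2.63796613e-01]), 'force': array([-0.32009418, -1.03987733, -0.19825263]), 'moment': array([ 0.04428836,  0.00322273, -0.00271219]), 'grip_force': 0.0, 'grip_width': 0.09397655710025157}
```

View pics/top0.png

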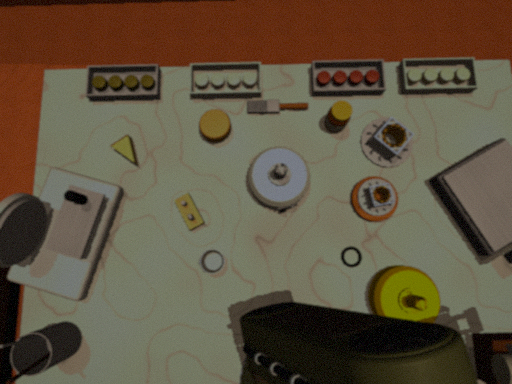

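View pics/scene0.png

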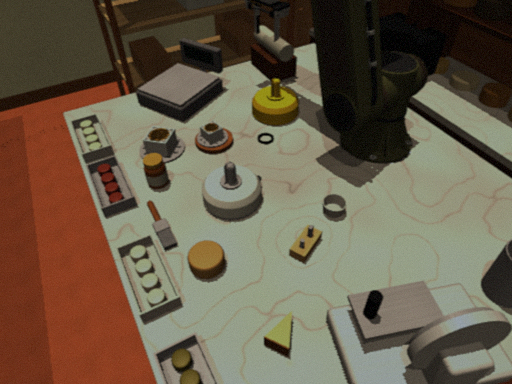

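The top view shows the white drive at (280,178), the yellow look-alike at (407,293), and the stand at (190,211). There are two discs, at (387,140) and (375,198). I'll measure both and check an enlarged crop.

```bash
python3 - <<'E'
from h import *
c=load('top');P=cloud(c);im=c['pixels'][:,:,::-1]
def info(n,u0,u1,v0,v1,hmin,hmax):
    p=P[v0:v1,u0:u1].reshape(-1,3);q=p[(p[:,2]>hmin)&(p[:,2]<hmax)]
    print(n,len(q),'mean',q.mean(0).round(4),'med z',np.median(q[:,2]).round(4),'ext',(q.max(0)-q.min(0)).round(3),'mid',((q.max(0)+q.min(0))/2).round(4))
info('bigdisc boss',355,420,110,170,.045,.2)
info('bigdisc all',355,420,110,170,.012,.2)
info('smalldisc boss',345,405,172,225,.045,.2)
info('smalldisc plate',345,405,172,225,.02,.2)
info('smalldisc board',345,405,172,225,.01,.2)
info('house',240,320,140,215,.06,.075)
info('shaft',240,320,140,215,.1,.2)
info('stand',170,210,185,235,.02,.04)
info('stand tall',170,210,185,235,.045,.1)
def crop(u,v,r=30): return cv2.resize(im[v-r:v+r,u-r:u+r],(380,380),interpolation=cv2.INTER_CUBIC)
m=np.hstack([crop(387,140),crop(375,198)])
cv2.imwrite('pics/crop1.png',np.clip(m*1.4,0,255).astype(np.uint8))
E
```

```text
bigdisc boss 699 mean [ 0.6774 -0.3273  0.0631] med z 0.0652 ext [0.113 0.113 0.026] mid [ 0.6788 -0.3285  0.0583]
bigdisc all 1006 mean [ 0.6742 -0.3243  0.0519] med z 0.0629 ext [0.147 0.149 0.059] mid [ 0.6801 -0.3276  0.0417]
smalldisc boss 372 mean [ 0.5062 -0.2778  0.0614] med z 0.063 ext [0.065 0.067 0.024] mid [ 0.5065 -0.2793  0.0573]
smalldisc plate 1120 mean [ 0.5035 -0.2724  0.0372] med z 0.026 ext [0.128 0.129 0.049] mid [ 0.5052 -0.2755  0.0446]
smalldisc board 1663 mean [ 0.5002 -0.2703  0.0307] med z 0.0235 ext [0.134 0.134 0.059] mid [ 0.5032 -0.2756  0.0397]
house 2220 mean [0.5653 0.0068 0.0695] med z 0.0699 ext [0.168 0.166 0.015] mid [0.5686 0.0067 0.0675]
shaft 145 mean [0.5642 0.0073 0.1312] med z 0.1363 ext [0.032 0.033 0.04 ] mid [0.5682 0.0066 0.1208]
stand 513 mean [0.474  0.2696 0.0301] med z 0.0301 ext [0.106 0.086 0.019] mid [0.4748 0.2705 0.0305]
stand tall 42 mean [0.471  0.2679 0.059 ] med z 0.0593 ext [0.053 0.034 0.022] mid [0.4737 0.2704 0.0578]
```

View pics/crop1.png

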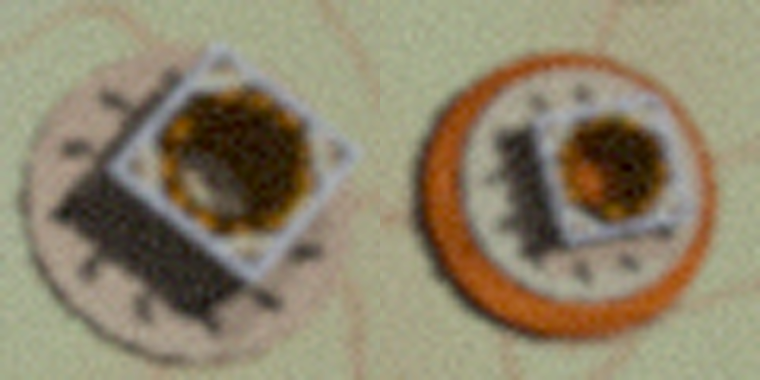

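Two discs fit the name. The left one, at (387,140), has a boss of about 80 mm, so it is the larger. The one at (375,198), on the orange round board, has a 58–60 mm boss and a 110 mm plate, so it's the disc the job needs. I'll go above it on the way and take a close look.

Call:
carry_out(
  motion="0 0 0.04 0 0 0 0;0 0 0.04 0 0 0 0;0 0 0.04 0 0 0 0;0.03 0.021 0 0 0 0 0;0.03 0.021 0 0 0 0 0;0.03 0.021 0 0 0 0 0;0.03 0.021 0 0 0 0 0;0.03 0.021 0 0 0 0 0;0.03 0.021 0 0 0 0 0;0.03 0.021 0 0 0 0 0;0.03 0.021 0 0 0 0 0;0.03 0.021 0 0 0 0 0;0.03 0.021 0 0 0 0 0;0.03 0.021 0 0 0 0 0;0.03 0.021 0 0 0 0 0;0 0 0 0 0 0 0;0 0 0 0 0 0 0",
)

```text
time_s: 1.52
ee_pos: [0.5043, -0.2778, 0.3246]
eef_rot: [-3.141, 0.001, 0.267]
force: [0.4, -0.3, -0.2]
grip_width: 0.0941
grip_force: 0.0
```

```bash
python3 - <<'E'
from h import *
c=shot('wrist'); cv2.imwrite('pics/w1.png',c['pixels'][:,:,::-1]); print(c['K'],c['position'],c['attitude'],ctrl.get_obs()['ee_pos'],ctrl.get_obs()['eef_rot'])
E
```

```text
[[342.34936859   0.         254.07665639]
 [  0.         342.34936859 192.11900557]
 [  0.           0.           1.        ]] [ 0.58120633 -0.25651089  0.5044937 ] [-2.74239115e-01  8.15962632e-04 -1.30438153e+00] [ 0.50346669 -0.27871262  0.32492048] [-3.14097669e+00  8.06100934e-04  2.64943676e-01]
```

View pics/w1.png

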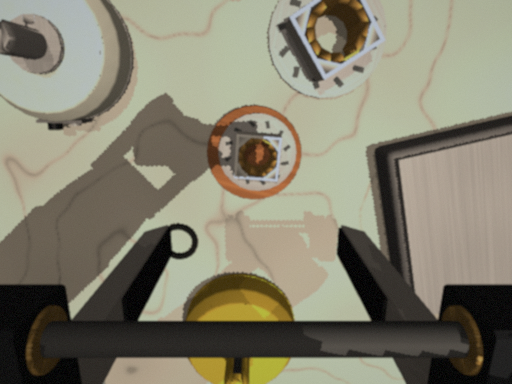

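The wrist view shows the small disc at (260,155) on the orange board, boss slightly turned. The drive is at the upper left and the larger disc at (337,30). Next I look at the drive, then the stand.

Call:
carry_out(
  motion="-0.002 0.0375 -0.008 0 0 0 0;-0.002 0.0375 -0.008 0 0 0 0;-0.002 0.0375 -0.008 0 0 0 0;-0.002 0.0375 -0.008 0 0 0 0;-0.002 0.0375 -0.008 0 0 0 0;-0.002 0.0375 -0.008 0 0 0 0;-0.002 0.0375 -0.008 0 0 0 0;0 0 0 0 0 0 0;0 0 0 0 0 0 0",
)

```text
time_s: 2.32
ee_pos: [0.4888, -0.0161, 0.2695]
eef_rot: [3.141, 0.0, 0.265]
force: [-0.4, -0.5, 0.4]
grip_width: 0.0939
grip_force: 0.0
```

```bash
python3 - <<'E'
from h import *
c=shot('wrist'); np.savez('/tmp/wdrive.npz',**c)
im=c['pixels'][:,:,::-1]
K=c['K'];R=rotm(c['attitude']);q=R.T@(np.array([.568,.0066,.1])-c['position']);u=K[0,2]+K[0,0]*q[0]/-q[2];v=K[1,2]-K[1,1]*q[1]/-q[2]
u,v=int(u),int(v);print(u,v);r=65
a=im[max(v-r,0):v+r,u-r:u+r];cv2.imwrite('pics/w2.png',cv2.resize(a,(600,600),interpolation=cv2.INTER_CUBIC)); print(ctrl.get_obs()['ee_pos'])
E
```

```text
253 93
[ 0.48914357 -0.01712492  0.26972777]
```

View pics/w2.png

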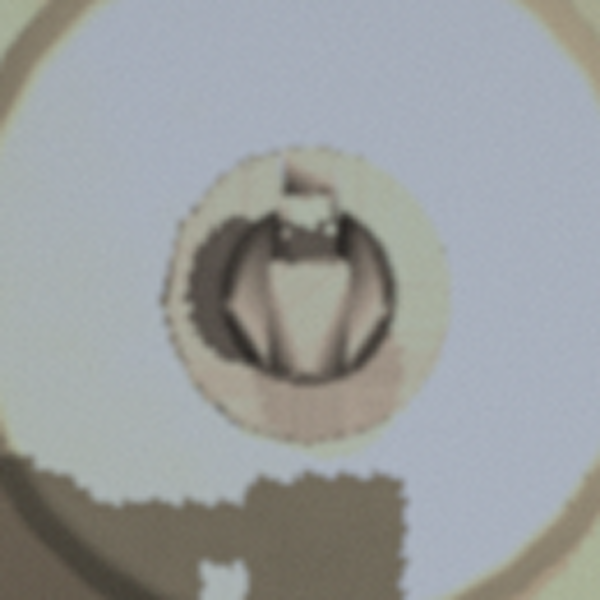

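Call:
carry_out(
  motion="-0.013 0.0375 0 0 0 0 0;-0.013 0.0375 0 0 0 0 0;-0.013 0.0375 0 0 0 0 0;-0.013 0.0375 0 0 0 0 0;-0.013 0.0375 0 0 0 0 0;-0.013 0.0375 0 0 0 0 0;-0.013 0.0375 0 0 0 0 0;0 0 -0.02 0 0 0 0;0 0 -0.02 0 0 0 0;0 0 0 0 0 0 0;0 0 0 0 0 0 0",
)

```text
time_s: 3.28
ee_pos: [0.399, 0.2448, 0.2296]
eef_rot: [3.141, 0.001, 0.262]
force: [0.1, 0.6, 0.5]
grip_width: 0.094
grip_force: 0.0
```

```bash
python3 - <<'E'
from h import *
c=shot('wrist'); np.savez('/tmp/wkey.npz',**c)
im=c['pixels'][:,:,::-1]
K=c['K'];R=rotm(c['attitude']);q=R.T@(np.array([.474,.27,.03])-c['position']);u=K[0,2]+K[0,0]*q[0]/-q[2];v=K[1,2]-K[1,1]*q[1]/-q[2]
u,v=int(u),int(v);print(u,v);r=60
u0,v0=max(u-r,0),max(v-r,0);a=im[v0:v+r,u0:u+r];print(u0,v0);cv2.imwrite('pics/w3.png',cv2.resize(a,None,fx=5,fy=5,interpolation=cv2.INTER_CUBIC)); print(ctrl.get_obs()['ee_pos'])
E
```

```text
249 96
189 36
[0.39933026 0.24503428 0.23045903]
```

View pics/w3.png

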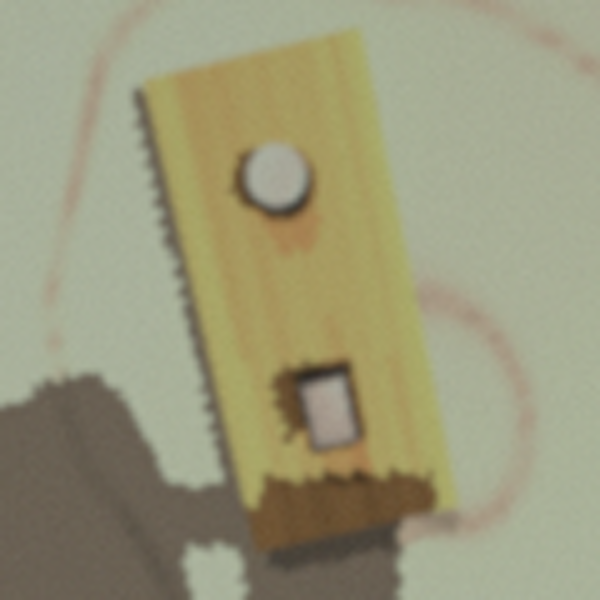

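The drive crop shows the slot opening upward in the picture at crop (308,210), with the shaft axis near (308,300). The stand crop shows the round pin at (277,178) and the rectangular key at (328,410), its long side along the stand. Now I measure all of these.

```bash
cat >> h.py <<'E'
def circ(p):
    A=np.c_[2*p[:,:2],np.ones(len(p))];s=np.linalg.lstsq(A,(p[:,:2]**2).sum(1),rcond=None)[0];return s[:2],np.sqrt(s[2]+s[0]**2+s[1]**2)
def outline(mask,c,h):
    k,_=cv2.findContours(mask.astype(np.uint8),0,1);k=max(k,key=cv2.contourArea)[:,0]
    return np.array([ray(c,u,v,h) for u,v in k])
E
python3 - <<'E'
from h import *
c=load('wkey');P=cloud(c)
d=np.linalg.norm(P[...,:2]-[.474,.27],axis=-1)<.075
m=d&(P[...,2]>.024)&(P[...,2]<.036); pts=P[m]
(cx,cy),s,a=cv2.minAreaRect((pts[:,:2]*1e3).astype(np.float32)); print('stand',cx,cy,s,a,'z',np.median(pts[:,2]))
m=(d&(P[...,2]>.05)).astype(np.uint8)
n,l,st,ce=cv2.connectedComponentsWithStats(m)
for i in range(1,n):
    if st[i,4]>20:
        q=P[l==i];print('post',ce[i].round(1),st[i],np.median(q[:,2]),q[:,:2].mean(0), cv2.minAreaRect((q[q[:,2]>np.median(q[:,2])-.004][:,:2]*1e3).astype(np.float32)))
c=load('wdrive');P=cloud(c)
d=np.linalg.norm(P[...,:2]-[.568,.0066],axis=-1)
hm=(d<.1)&(P[...,2]>.06)
h=P[(d<.1)&(abs(P[...,2]-.07)<.003)];print('housing z',np.median(h[:,2]))
r=P[(d<.045)&(P[...,2]>.0755)&(P[...,2]<.081)];print('shoulder z',np.median(r[:,2]),len(r))
o=outline((d<.045)&(P[...,2]>.0745),c,.078);print('ring outline',circ(o),)
t=P[(d<.03)&(P[...,2]>.136)];print('top',len(t),t.mean(0),circ(outline((d<.03)&(P[...,2]>.136),c,.138)))
pk=P[(d<.03)&(P[...,2]<.0755)&(P[...,2]>.066)];print('pocket',len(pk),pk.mean(0))
E
```

```text
stand 474.7559509277344 269.7527770996094 (100.23802185058594, 46.002052307128906) 27.89901351928711 z 0.03087518067970968
post [244.5  71. ] [239  65  12  13 127] 0.05694213092565065 [0.49581501 0.28072989] ((487.45556640625, 277.08563232421875), (30.016582489013672, 11.168761253356934), 23.50450325012207)
post [254.7 118.1] [249 110  13  17 151] 0.06451107036414577 [0.45568057 0.25968967] ((455.3320007324219, 259.5172424316406), (13.94584846496582, 9.845544815063477), 27.090045928955078)
post [238.5 334.3] [    0   285   512    99 24652] 0.3445777293239529 [0.42547687 0.25604709] ((429.61859130859375, 255.35244750976562), (72.72119140625, 93.64073944091797), 52.982879638671875)
housing z 0.07080329719989148
shoulder z 0.078856545382958 1756
ring outline (array([0.56924346, 0.00541737]), np.float64(0.031102291163075724))
top 1593 [0.56649407 0.00514306 0.29080687] (array([0.56801564, 0.00529611]), np.float64(0.013662764954824479))
pocket 149 [0.58451846 0.00944971 0.07382041]
```

Key at (0.4555, 0.2596) with yaw about 27.5° and top at z 0.064. Drive axis at about (0.5686, 0.0053), slot azimuth about 14.5°. I'll move above the key, turned to match.

Call:
carry_out(
  motion="0.014 0.0035 -0.03 0 0 6.1 0;0.014 0.0035 -0.03 0 0 6.1 0;0.014 0.0037 -0.03 0 0 0 0;0.0145 0.0039 -0.03 0 0 0 0;0 0 0 0 0 0 0;0 0 0 0 0 0 0",
)

```text
time_s: 3.83
ee_pos: [0.4554, 0.2598, 0.1098]
eef_rot: [-3.142, 0.001, 0.475]
force: [-0.4, 0.2, 1.0]
grip_width: 0.094
grip_force: 0.0
```

```bash
python3 - <<'E'
from h import *
c=shot('wrist');P=cloud(c);im=c['pixels'][:,:,::-1].copy()
d=np.linalg.norm(P[...,:2]-[.4555,.26],axis=-1)<.02
q=P[d&(P[...,2]>.06)&(P[...,2]<.07)]
print(len(q),q.mean(0),cv2.minAreaRect((q[:,:2]*1e3).astype(np.float32)))
o=ctrl.get_obs();print(o['ee_pos'],o['eef_rot'],c['position'],c['attitude'])
E
```

```text
281 [0.45602491 0.26020009 0.06418344] ((455.23907470703125, 259.70220947265625), (14.448751449584961, 9.170150756835938), 27.128116607666016)
[0.4555839  0.26029307 0.11125759] [ 3.14154471e+00 -1.32152018e-03  4.75569785e-01] [0.52631838 0.29675351 0.28969725] [-2.74698434e-01 -6.02145617e-04 -1.09582817e+00]
```

Call:
carry_out(
  motion="0 0 -0.03 0 0 0 0;0 0 -0.025 0 0 0 0;0 0 -0.007 0 0 0 0;0 0 0 0 0 0 120;0 0 0 0 0 0 200;0 0 0 0 0 0 255;0 0 0 0 0 0 255;0 0 0 0 0 0 255;0 0 0 0 0 0 255;0 0 0 0 0 0 255;0 0 0 0 0 0 255;0 0 0 0 0 0 255",
  grip_force=15,
)

```text
time_s: 4.88
ee_pos: [0.4549, 0.2606, 0.0475]
eef_rot: [3.142, 0.0, 0.477]
force: [-0.4, 0.8, 0.0]
grip_width: 0.0379
grip_force: 0.0
```

Call:
carry_out(
  motion="0 0 0 0 0 0 255;0 0 0 0 0 0 255;0 0 0 0 0 0 255;0 0 0 0 0 0 255;0 0 0 0 0 0 255;0 0 0 0 0 0 255;0 0 0 0 0 0 255;0 0 0 0 0 0 255",
)

```text
time_s: 5.55
ee_pos: [0.4549, 0.2606, 0.0474]
eef_rot: [3.142, 0.0, 0.477]
force: [1.2, -0.7, -1.0]
grip_width: 0.01
grip_force: 15.0
```

Call:
carry_out(
  motion="0 0 0.02 0 0 0 255;0 0 0.04 0 0 0 255;0 0 0.04 0 0 0 255;0 0 0.04 0 0 0 255;0 0 0.04 0 0 0 255;0.0183 -0.036 0 0 0 -4.3 255;0.0183 -0.036 0 0 0 -4.3 255;0.0183 -0.036 0 0 0 -4.2 255;0.0183 -0.036 0 0 0 0 255;0.0183 -0.036 0 0 0 0 255;0.0183 -0.036 0 0 0 0 255;0.018 -0.0356 0 0 0 0 255;0 0 -0.02 0 0 0 255;0 0 -0.005 0 0 0 255;0 0 0 0 0 0 255;0 0 0 0 0 0 255",
)

```text
time_s: 6.88
ee_pos: [0.5824, 0.01, 0.2027]
eef_rot: [-3.141, 0.0, 0.254]
force: [-0.2, 0.6, 0.0]
grip_width: 0.0098
grip_force: 15.0
```

```bash
python3 - <<'E'
from h import *
c=shot('wrist');np.savez('/tmp/wslot.npz',**c);P=cloud(c);im=c['pixels'][:,:,::-1].copy()
o=ctrl.get_obs();print(o['ee_pos'],o['eef_rot'])
K=c['K'];R=rotm(c['attitude']);q=R.T@(np.array([.575,.0066,.14])-c['position']);u=int(K[0,2]+K[0,0]*q[0]/-q[2]);v=int(K[1,2]-K[1,1]*q[1]/-q[2]);print(u,v)
u0,v0=u-60,v-60;print(u0,v0)
cv2.imwrite('pics/w4.png',cv2.resize(im[v0:v0+120,u0:u0+120],(600,600),interpolation=cv2.INTER_CUBIC))
d=np.linalg.norm(P[...,:2]-[.5686,.0053],axis=-1)
print('ring',circ(outline((d<.045)&(P[...,2]>.0745)&(P[...,2]<.14),c,.078)))
w=P[(d<.018)&(P[...,2]>.136)&(P[...,2]<.141)];print('top',len(w),w.mean(0))
pk=P[(d<.03)&(P[...,2]<.0755)&(P[...,2]>.066)];print('pocket',len(pk),pk.mean(0) if len(pk) else 0)
E
```

```text
[0.58260805 0.01012883 0.20330008] [ 3.14154208e+00 -6.70952767e-04  2.54783522e-01]
256 217
196 157
ring (array([0.57207938, 0.00609423]), np.float64(0.029067546449080717))
top 339 [0.57357028 0.00611999 0.13829304]
pocket 204 [0.58307456 0.00887676 0.07370022]
```

View pics/w4.png

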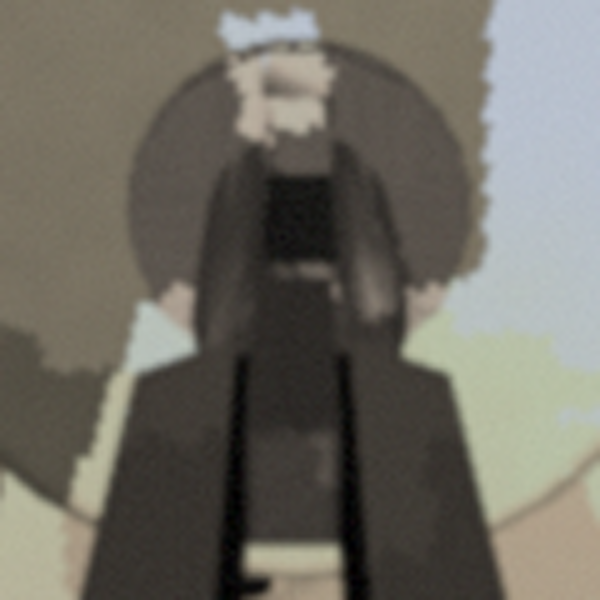

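The crop shows the key between the fingers (bottom edge near row 275, columns 258–335) nearly in line with the dark slot (columns 265–335). I'll fit the shaft and slot from depth.

```bash
python3 - <<'E'
from h import *
ax=np.array([.5686,.0053])
for n in('wdrive','wslot'):
    c=load(n);P=cloud(c).reshape(-1,3);col=c['pixels'].reshape(-1,3)
    d=np.linalg.norm(P[:,:2]-ax,axis=1)
    s=P[(d>.0145)&(d<.0195)&(P[:,2]>.083)&(P[:,2]<.129)];r0=circ(s)
    print(n,'shaft',len(s),r0)
    a=.254;A=np.array([[np.cos(a),np.sin(a)],[-np.sin(a),np.cos(a)]])
    q=(P[:,:2]-ax)@A.T
    for lo,hi in((.07,.0755),(.08,.095),(.095,.11),(.11,.125),(.125,.137)):
        m=(P[:,2]>lo)&(P[:,2]<hi)&(abs(q[:,1])<.009)&(q[:,0]>.004)&(q[:,0]<(.026 if lo==.07 else .012))
        if m.sum()>3:
            y=q[m,1];print(lo,m.sum(),'x',np.percentile(q[m,0]*1e3,[2,50,98]).round(1),'y',np.percentile(y*1e3,[2,50,98]).round(1))
# key in hand
c=load('wslot');P=cloud(c).reshape(-1,3);o=ctrl.get_obs()['ee_pos']
q=(P[:,:2]-o[:2])@A.T
m=(abs(q[:,0])<.012)&(abs(q[:,1])<.012)&(P[:,2]>.165)&(P[:,2]<.196)
for lo in(.165,.175,.185):
    k=m&(P[:,2]>lo)&(P[:,2]<lo+.01)
    if k.any(): print('key',lo,k.sum(),np.percentile(q[k,0]*1e3,[2,50,98]).round(1),np.percentile(q[k,1]*1e3,[2,50,98]).round(1))
E
```

```text
wdrive shaft 8 (array([0.58317336, 0.00900623]), np.float64(0.006097794392429459))
0.07 148 x [10.3 16.3 23.1] y [-5.4 -0.1  5.1]
0.125 42 x [ 6.4  7.4 11.5] y [-7.1 -0.1  6.9]
wslot shaft 329 (array([0.56902358, 0.00552783]), np.float64(0.016939358441403207))
0.07 204 x [ 7.8 15.2 22.1] y [-5.8 -0.2  5.4]
0.08 67 x [ 7.4  7.9 10.1] y [-5.6 -0.1  6. ]
0.095 77 x [ 7.5  7.9 10.9] y [-6.  -0.1  5.9]
0.11 86 x [7.1 7.9 8.3] y [-5.7  0.4  5.7]
0.125 82 x [ 6.5  7.6 11.9] y [-6.8 -1.5  6.9]
key 0.165 7 [7.  7.2 7.2] [-3.9  0.5  4.9]
key 0.175 92 [6.6 7.1 7.6] [-4.6  0.1  4.9]
key 0.185 101 [6.4 6.9 7.4] [-4.5  0.4  4.7]
```

Slot floor and key line up within about 1 mm. I'll correct by (+0.9, −1.2) mm and come down to just above the shaft's top.

Call:
carry_out(
  motion="0.0009 -0.0012 -0.015 0 0 0 255;0 0 -0.012 0 0 0 255;0 0 0 0 0 0 255;0 0 0 0 0 0 255;0 0 0 0 0 0 255",
)

```text
time_s: 7.35
ee_pos: [0.5838, 0.0081, 0.1762]
eef_rot: [3.141, -0.001, 0.254]
force: [-0.7, -0.9, -0.8]
grip_width: 0.0099
grip_force: 15.0
```

```bash
cat >> h.py <<'E'
def slotkey(ax,a,zs):
    c=shot('wrist');P=cloud(c).reshape(-1,3);A=np.array([[np.cos(a),np.sin(a)],[-np.sin(a),np.cos(a)]])
    q=(P[:,:2]-ax)@A.T*1e3
    for lo,hi in zs:
        m=(P[:,2]>lo)&(P[:,2]<hi)&(abs(q[:,1])<10)&(q[:,0]>4)&(q[:,0]<26)
        if m.sum()>3: print(lo,m.sum(),'x',np.percentile(q[m,0],[3,50,97]).round(1),'y',np.percentile(q[m,1],[3,50,97]).round(1))
E
python3 - <<'E'
from h import *
o=ctrl.get_obs();print(o['ee_pos'],o['eef_rot'])
slotkey(np.array([.5695,.0055]),.254,[(.07,.0755),(.09,.11),(.11,.125),(.145,.155),(.155,.165),(.165,.17)])
E
```

```text
[0.58375475 0.00814807 0.17618852] [ 3.1414327e+00 -6.5035819e-04  2.5374856e-01]
0.07 234 x [ 7.  14.2 21.3] y [-5.7 -0.1  5.5]
0.09 171 x [ 6.6  8.9 15.3] y [-9.4 -0.5  9.4]
0.11 86 x [ 6.8 14.2 15.4] y [-9.5  6.1  9.6]
0.145 65 x [21.5 21.8 22.2] y [-5.6 -0.5  3.9]
0.155 94 x [21.3 21.8 22.2] y [-5.4 -0.5  3.7]
0.165 54 x [21.2 21.7 22.1] y [-5.4 -1.1  3.6]
```

Call:
carry_out(
  motion="-0.0004 0.0006 0 0 0 0 255;0 0 -0.003 0 0 0 255;0 0 -0.003 0 0 0 255;0 0 -0.003 0 0 0 255;0 0 -0.003 0 0 0 255;0 0 0 0 0 0 255",
)

```text
time_s: 7.9
ee_pos: [0.5829, 0.0084, 0.1626]
eef_rot: [-3.141, 0.001, 0.253]
force: [-0.2, 0.1, -1.1]
grip_width: 0.01
grip_force: 15.0
```

Call:
carry_out(
  motion="0 0 -0.003 0 0 0 255;0 0 -0.003 0 0 0 255;0 0 -0.003 0 0 0 255;0 0 0 0 0 0 255",
)

```text
time_s: 8.23
ee_pos: [0.5829, 0.0084, 0.1537]
eef_rot: [-3.141, 0.001, 0.253]
force: [0.3, -0.6, -0.1]
grip_width: 0.0093
grip_force: 15.0
```

Entered without any contact force; bottom is about 16 mm into the slot. Going on down.

Call:
carry_out(
  motion="0 0 -0.003 0 0 0 255;0 0 -0.003 0 0 0 255;0 0 -0.003 0 0 0 255;0 0 -0.003 0 0 0 255;0 0 -0.002 0 0 0 255;0 0 0 0 0 0 255",
)

```text
time_s: 8.73
ee_pos: [0.583, 0.0084, 0.1399]
eef_rot: [-3.141, 0.001, 0.253]
force: [-0.0, 0.4, -1.0]
grip_width: 0.0099
grip_force: 15.0
```

Call:
carry_out(
  motion="0 0 0 0 0 0 190;0 0 0 0 0 0 190;0 0 0 0 0 0 190;0 0 0 0 0 0 190;0 0 0.02 0 0 0 190;0 0 0.03 0 0 0 190;0 0 0.03 0 0 0 190;0 0 0 0 0 0 190;0 0 0 0 0 0 190",
)

```text
time_s: 9.48
ee_pos: [0.5838, 0.0084, 0.2219]
eef_rot: [3.141, -0.003, 0.253]
force: [-0.3, -0.6, 0.1]
grip_width: 0.0239
grip_force: 0.0
```

```bash
python3 - <<'E'
from h import *
print(ctrl.get_obs()['ee_pos'])
slotkey(np.array([.5692,.0054]),.254,[(.07,.0755),(.085,.1),(.1,.115),(.117,.126),(.126,.135),(.14,.18)])
E
```

```text
[0.5837623  0.00841225 0.22193787]
0.07 11 x [13.3 18.2 21.4] y [-5.3 -5.3  5.5]
0.085 90 x [ 7.8 15.8 22.5] y [-9.5 -0.4  9.1]
0.1 93 x [ 7.1 15.4 22.7] y [-9.2  0.6  9.4]
0.117 279 x [ 7.  14.5 22.3] y [-7.6  0.5  7.4]
0.126 129 x [ 6.1  7.3 15.5] y [-8.8 -0.3  8.8]
```

Call:
carry_out(
  motion="-0.0173 -0.034 0 0 0 0 0;-0.0173 -0.034 0 0 0 0 0;-0.0173 -0.034 0 0 0 0 0;-0.0173 -0.034 0 0 0 0 0;-0.0173 -0.034 0 0 0 0 0;-0.0173 -0.034 0 0 0 0 0;-0.0173 -0.034 0 0 0 0 0;-0.0173 -0.034 0 0 0 0 0;-0.0173 -0.034 0 0 0 0 0;0 0 -0.03 0 0 0 0;0 0 -0.03 0 0 0 0;0 0 0 0 0 0 0;0 0 0 0 0 0 0",
)

```text
time_s: 10.62
ee_pos: [0.4268, -0.297, 0.1592]
eef_rot: [-3.138, 0.002, 0.253]
force: [0.2, 0.3, 1.0]
grip_width: 0.0938
grip_force: 0.0
```

```bash
python3 - <<'E'
from h import *
c=load('wrist');P=cloud(c).reshape(-1,3);a=.254;A=np.array([[np.cos(a),np.sin(a)],[-np.sin(a),np.cos(a)]])
q=(P[:,:2]-[.5692,.0054])@A.T*1e3;m=(q[:,0]>10)&(q[:,0]<20)&(abs(q[:,1])<4)&(P[:,2]<.15);print('key top z',np.median(P[m,2]),m.sum())
c=shot('wrist');np.savez('/tmp/wdisc.npz',**c);P=cloud(c);im=c['pixels'][:,:,::-1]
print(ctrl.get_obs()['ee_pos'],ctrl.get_obs()['eef_rot'])
d=np.linalg.norm(P[...,:2]-[.506,-.279],axis=-1)
b=(d<.05)&(P[...,2]>.058)&(P[...,2]<.07);o=P[b];print('boss',cv2.minAreaRect((o[:,:2]*1e3).astype(np.float32)),np.median(o[:,2]),len(o))
ys,xs=np.where(b);u,v=int(xs.mean()),int(ys.mean());print(u,v)
cv2.imwrite('pics/w5.png',cv2.resize(np.clip(im[v-50:v+50,u-50:u+50]*1.5,0,255).astype(np.uint8),(600,600),interpolation=cv2.INTER_CUBIC))
E
```

```text
key top z 0.12160837715730802 116
[ 0.4276297  -0.29735651  0.16081232] [-3.14086798e+00  5.38720084e-04  2.53692225e-01]
boss ((506.9357604980469, -280.7595520019531), (58.21100616455078, 58.161224365234375), 10.653427124023438) 0.06479681833489553 3818
260 91
```

View pics/w5.png

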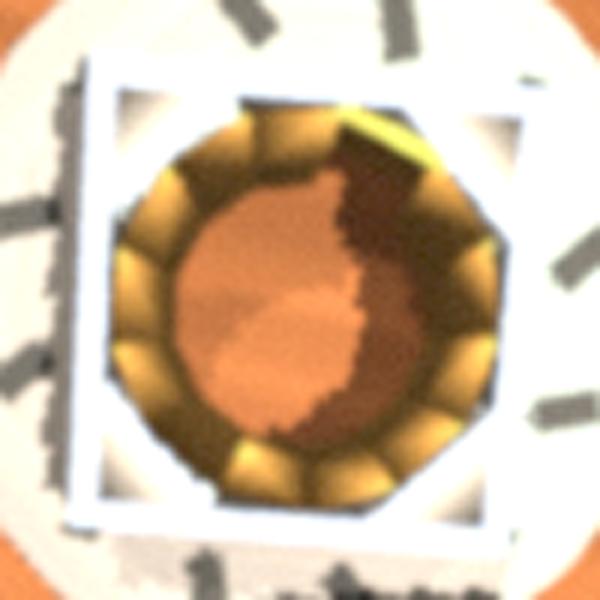

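The crop shows the bronze bore centred near (304,303), with the keyway at upper right around (390,135): about 28° clockwise of image-up. I'll compute its azimuth.

```bash
python3 - <<'E'
from h import *
c=load('wdisc');P=cloud(c)
o=np.array([.5069,-.2808]);q=P[...,:2]-o;d=np.hypot(q[...,0],q[...,1])
m=(d<.0245)&(d>.0195)&(P[...,2]<.058);t=np.degrees(np.arctan2(q[...,1],q[...,0]))[m]
print(m.sum(),np.percentile(t,[3,20,50,80,97]))
h=(d<.03)&(P[...,2]<.055);print('bore-all', circ(outline((d<.03)&(P[...,2]<.058),c,.064)))
# strip corners, z guesses
u0,v0=260-50,91-50
for z in(.064,.054):
    w=[ray(c,u0+x/6-.5+.08,v0+y/6-.42,z) for x,y in((345,110),(435,160))]
    mid=(w[0]+w[1])/2-[*o,0];e=w[1]-w[0];print(z,mid[:2],np.degrees(np.arctan2(mid[1],mid[0])),np.hypot(*mid[:2]),np.hypot(*e[:2]),np.degrees(np.arctan2(e[1],e[0]))+90)
print(ctrl.get_obs()['qpos'])
E
```

```text
150 [-29.07445997 -23.55248712 -12.37173298  -1.21823985   4.88047409]
bore-all (array([ 0.50823107, -0.28092634]), np.float64(0.018289925608369992))
0.064 [ 0.02370711 -0.00452474] -10.80552581013395 0.02413504546687266 0.012844926826945838 -12.860562905080272
0.054 [ 0.02466331 -0.00482733] -11.074445373892225 0.025131290928959767 0.013312052993064191 -12.860562905079846
[-6.77932185e-01  2.77655737e-01  1.65755997e+00 -8.70110164e-08
  1.20727992e+00  6.39172144e-01]
```

Keyway at about −12.3°, boss flats at 10.65°, so the disc must turn by about +27°. Now the grasp.

Call:
carry_out(
  motion="0.0265 0.0055 0 0 0 -3.9 0;0.0265 0.0055 0 0 0 0 0;0.0265 0.0055 0 0 0 0 0;0 0 -0.03 0 0 0 0;0 0 -0.03 0 0 0 0;0 0 -0.03 0 0 0 0;0 0 -0.026 0 0 0 0;0 0 -0.012 0 0 0 0;0 0 0 0 0 0 0;0 0 0 0 0 0 0",
  grip_force=30,
)

```text
time_s: 11.5
ee_pos: [0.5079, -0.2813, 0.034]
eef_rot: [3.141, -0.001, 0.186]
force: [-0.9, 0.1, 0.3]
grip_width: 0.0939
grip_force: 0.0
```

Call:
carry_out(
  motion="0 0 0 0 0 0 120;0 0 0 0 0 0 120;0 0 0 0 0 0 120;0 0 0 0 0 0 120;0 0 0 0 0 0 120;0 0 0 0 0 0 140;0 0 0 0 0 0 140;0 0 0 0 0 0 140;0 0 0 0 0 0 140;0 0 0 0 0 0 140",
)

```text
time_s: 12.33
ee_pos: [0.5071, -0.2811, 0.0327]
eef_rot: [3.141, -0.0, 0.185]
force: [-1.9, 0.6, 5.1]
grip_width: 0.0577
grip_force: 30.0
```

Call:
carry_out(
  motion="0 0 0.015 0 0 0 140;0 0 0.03 0 0 0 140;0 0 0.035 0 0 0 140;0 0 0.035 0 0 0 140;0 0 0.035 0 0 0 140;0 0 0.02 0 0 0 140;0.0078 0.0358 0 0 0 6.7 140;0.0078 0.0358 0 0 0 6.7 140;0.0078 0.0358 0 0 0 6.7 140;0.0078 0.0358 0 0 0 6.7 140;0.0078 0.0358 0 0 0 0 140;0.0078 0.0358 0 0 0 0 140;0.0077 0.0358 0 0 0 0 140;0.0076 0.0358 0 0 0 0 140;0 0 0 0 0 0 140;0 0 0 0 0 0 140;0 0 0 0 0 0 140",
)

```text
time_s: 13.75
ee_pos: [0.5688, 0.0052, 0.2018]
eef_rot: [-3.141, 0.001, 0.653]
force: [-0.4, 0.1, -3.9]
grip_width: 0.0577
grip_force: 30.0
```

```bash
python3 - <<'E'
from h import *
c=shot('wrist');np.savez('/tmp/wd2.npz',**c);P=cloud(c);im=c['pixels'][:,:,::-1]
o=ctrl.get_obs();print(o['ee_pos'],o['eef_rot'],o['force'],o['moment'])
t=o['ee_pos'];q=P[...,:2]-t[:2];d=np.hypot(q[...,0],q[...,1]);top=t[2]-.0327+.0642
b=(d<.05)&(abs(P[...,2]-top)<.006);w=P[b];print(len(w),np.median(w[:,2]),cv2.minAreaRect((w[:,:2]*1e3).astype(np.float32)))
m=(d<.0245)&(d>.0195)&(P[...,2]<top-.006)&(P[...,2]>top-.05);tt=np.degrees(np.arctan2(q[...,1],q[...,0]))[m];print(m.sum(),np.percentile(tt,[3,50,97]) if m.any() else '')
print('plate');p=(d<.06)&(abs(P[...,2]-(top-.04))<.004);w=P[p];print(len(w))
K=c['K'];R=rotm(c['attitude']);g=R.T@(np.array([t[0],t[1],top])-c['position']);u=int(K[0,2]+K[0,0]*g[0]/-g[2]);v=int(K[1,2]-K[1,1]*g[1]/-g[2]);print(u,v)
u0=max(u-90,0);v0=min(max(v-90,0),204);cv2.imwrite('pics/w6.png',cv2.resize(np.clip(im[v0:v0+180,u0:u0+180]*1.6,0,255).astype(np.uint8),(600,600),interpolation=cv2.INTER_CUBIC))
E
```

```text
[0.56885718 0.00459791 0.20194216] [-3.14114119e+00  8.18440968e-04  6.52358272e-01] [ 0.08537365 -0.67004768 -3.28439426] [0.01048952 0.01482028 0.01580038]
10449 0.2335468603200212 ((568.8703002929688, 5.090965270996094), (59.03738021850586, 81.71821594238281), 37.3221549987793)
11 [-85.5677441   -2.39025374 118.27726087]
plate
8629
255 269
```

View pics/w6.png

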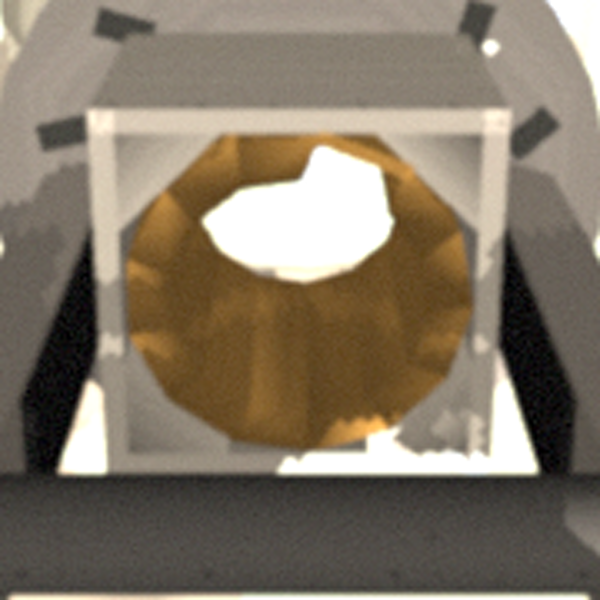

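The disc is held square in the fingers. The bright through-bore shows the keyway notch at crop (355,160), upper right. I'll compute its azimuth and the bore centre from the outline of the lower rim.

```bash
python3 - <<'E'
from h import *
c=load('wd2');P=cloud(c);z=.2019-.0147
m=(P[...,2]<.16).astype(np.uint8);n,l,s,ce=cv2.connectedComponentsWithStats(m)
i=l[179+225//3.33.__int__() if 0 else 179+int(225/3.33),165+int(290/3.33)];print(i,s[i])
# boundary from sub-threshold mask; pixel centres are inside so dilate by half: average of mask contour and background contour
o=np.vstack([outline(l==i,c,z)]);
ok=np.ones(len(o),bool)
for _ in range(12):
    ce0,r=circ(o[ok]);d=np.linalg.norm(o[:,:2]-ce0,axis=1);ok=abs(d-r)<.0012
print('bore',ce0,r,ok.sum(),len(o))
k=d>r+.0015;q=o[k,:2]-ce0;print(k.sum(),d[k].max(),'az range',np.degrees(np.arctan2(q[:,1],q[:,0])).round(1))
E
```

```text
2 [ 227  223   56   41 1412]
bore [ 0.56473087 -0.00169321] 0.013149410156528306 76 134
32 0.019888402838150153 az range [ 117.1  117.5  120.2  122.8  122.9  125.2  127.3  129.3  129.3  131.2
  133.1  135.3  137.3  139.6  141.5  144.   146.5  148.5  151.2  152.
  154.8  157.8  158.8  162.   165.1  166.5  169.8  171.3  174.7  178.
  179.9 -178.3]
```

```bash
python3 - <<'E'
from h import *
c=load('wd2');t=ctrl.get_obs()['ee_pos'];ce=np.array([.5689,.0050])
for z in(.233,.228,.222):
    w=np.array([ray(c,165+x/3.333-.35,179+y/3.333-.35,z)[:2] for x,y in((323,146),(384,172),(305,178),(392,215))])-ce
    e=w[1]-w[0];mid=(w[0]+w[1])/2
    print(z,'r',np.linalg.norm(w,axis=1).round(4),'az',np.degrees(np.arctan2(w[:,1],w[:,0])).round(1),'edge',np.hypot(*e).round(4),'normal',(np.degrees(np.arctan2(e[1],e[0]))+90).round(1),'mid az',np.degrees(np.arctan2(mid[1],mid[0])).round(1))
E
```

```text
0.233 r [0.0237 0.0229 0.0188 0.0185] az [29.8  6.7 35.4 -7.2] edge 0.0094 normal 13.1 mid az 18.4
0.228 r [0.0219 0.0214 0.0167 0.0173] az [ 28.8   2.9  35.  -13.5] edge 0.0097 normal 13.1 mid az 16.0
0.222 r [0.0196 0.0197 0.0142 0.0162] az [ 27.4  -2.2  34.4 -22.2] edge 0.0101 normal 13.1 mid az 12.6
```

Keyway at about 15°, slot 14.5°. Coming down, gently and with force checks.

Call:
carry_out(
  motion="0.0003 0.0004 -0.02 0 0 0 140;0 0 -0.016 0 0 0 140;0 0 -0.006 0 0 0 140;0 0 -0.003 0 0 0 140;0 0 -0.002 0 0 0 140;0 0 -0.002 0 0 0 140;0 0 -0.002 0 0 0 140;0 0 0 0 0 0 140",
)

```text
time_s: 14.47
ee_pos: [0.5695, 0.0056, 0.1516]
eef_rot: [3.141, -0.0, 0.653]
force: [-1.3, -0.5, -4.3]
grip_width: 0.0574
grip_force: 30.0
```

Call:
carry_out(
  motion="0 0 -0.002 0 0 0 140;0 0 -0.002 0 0 0 140;0 0 -0.002 0 0 0 140;0 0 0 0 0 0 140",
)

```text
time_s: 14.8
ee_pos: [0.5692, 0.0058, 0.145]
eef_rot: [-3.141, 0.0, 0.653]
force: [0.6, -0.1, -4.3]
grip_width: 0.0577
grip_force: 30.0
```

Entered over the taper with no contact. Next the key top, expected at tip z ≈ 0.136.

Call:
carry_out(
  motion="0 0 -0.002 0 0 0 140;0 0 -0.002 0 0 0 140;0 0 -0.002 0 0 0 140;0 0 0 0 0 0 140",
)

```text
time_s: 15.13
ee_pos: [0.5692, 0.0058, 0.1389]
eef_rot: [-3.141, 0.001, 0.653]
force: [-0.8, -0.2, -3.3]
grip_width: 0.0581
grip_force: 30.0
```

Call:
carry_out(
  motion="0 0 -0.0015 0 0 0 140;0 0 -0.0015 0 0 0 140;0 0 0 0 0 0 140",
)

```text
time_s: 15.38
ee_pos: [0.5693, 0.0057, 0.1361]
eef_rot: [-3.141, 0.0, 0.653]
force: [0.3, -0.9, -4.5]
grip_width: 0.0578
grip_force: 30.0
```

Call:
carry_out(
  motion="0 0 -0.001 0 0 0 140;0 0 -0.001 0 0 0 140;0 0 0 0 0 0 140",
)

```text
time_s: 15.63
ee_pos: [0.5693, 0.0057, 0.1343]
eef_rot: [-3.141, 0.0, 0.653]
force: [-0.1, 0.5, -4.3]
grip_width: 0.058
grip_force: 30.0
```

Call:
carry_out(
  motion="0 0 -0.001 0 0 0 140;0 0 -0.001 0 0 0 140;0 0 0 0 0 0 140",
)

```text
time_s: 15.88
ee_pos: [0.5693, 0.0057, 0.1322]
eef_rot: [-3.141, 0.0, 0.653]
force: [0.4, -0.7, -3.5]
grip_width: 0.0579
grip_force: 30.0
```

Past the key's top with no contact: the keyway is over the key. Continuing.

Call:
carry_out(
  motion="0 0 -0.002 0 0 0 140;0 0 -0.002 0 0 0 140;0 0 -0.002 0 0 0 140;0 0 -0.002 0 0 0 140;0 0 0 0 0 0 140",
)

```text
time_s: 16.3
ee_pos: [0.5692, 0.0057, 0.1239]
eef_rot: [-3.141, 0.001, 0.653]
force: [0.8, 0.0, -4.6]
grip_width: 0.0575
grip_force: 30.0
```

Call:
carry_out(
  motion="0 0 -0.002 0 0 0 140;0 0 -0.002 0 0 0 140;0 0 -0.002 0 0 0 140;0 0 -0.002 0 0 0 140;0 0 -0.002 0 0 0 140;0 0 0 0 0 0 140",
)

```text
time_s: 16.8
ee_pos: [0.5692, 0.0057, 0.1139]
eef_rot: [-3.141, 0.001, 0.653]
force: [-0.4, 0.5, -3.7]
grip_width: 0.0578
grip_force: 30.0
```

Call:
carry_out(
  motion="0 0 -0.002 0 0 0 140;0 0 -0.002 0 0 0 140;0 0 -0.002 0 0 0 140;0 0 -0.002 0 0 0 140;0 0 -0.002 0 0 0 140;0 0 0 0 0 0 140",
)

```text
time_s: 17.3
ee_pos: [0.5692, 0.0057, 0.104]
eef_rot: [-3.141, 0.0, 0.653]
force: [0.7, 1.1, -4.2]
grip_width: 0.058
grip_force: 30.0
```

Home is at tip z ≈ 0.093; the last 11 mm in smaller steps.

Call:
carry_out(
  motion="0 0 -0.002 0 0 0 140;0 0 -0.002 0 0 0 140;0 0 -0.002 0 0 0 140;0 0 -0.002 0 0 0 140;0 0 -0.001 0 0 0 140;0 0 0 0 0 0 140",
)

```text
time_s: 17.8
ee_pos: [0.5693, 0.0057, 0.0951]
eef_rot: [-3.141, 0.0, 0.653]
force: [0.4, 0.1, -4.4]
grip_width: 0.0581
grip_force: 30.0
```

Call:
carry_out(
  motion="0 0 -0.001 0 0 0 140;0 0 0 0 0 0 140;0 0 -0.0005 0 0 0 140;0 0 0 0 0 0 140",
)

```text
time_s: 18.13
ee_pos: [0.5694, 0.0057, 0.0939]
eef_rot: [3.142, -0.0, 0.653]
force: [-0.2, 0.0, -4.0]
grip_width: 0.0584
grip_force: 30.0
```

Call:
carry_out(
  motion="0 0 -0.0005 0 0 0 140;0 0 0 0 0 0 140;0 0 -0.0004 0 0 0 140;0 0 0 0 0 0 140",
)

```text
time_s: 18.47
ee_pos: [0.5694, 0.0057, 0.093]
eef_rot: [-3.142, 0.0, 0.653]
force: [-0.5, 1.1, -3.9]
grip_width: 0.0579
grip_force: 30.0
```

Call:
carry_out(
  motion="0 0 0 0 0 0 80;0 0 0 0 0 0 80;0 0 0 0 0 0 0;0 0 0 0 0 0 0;0 0 0 0 0 0 0;0 0 0 0 0 0 0;0 0 0 0 0 0 0;0 0 0 0 0 0 0;0 0 0.02 0 0 0 0;0 0 0.03 0 0 0 0;0 0 0.04 0 0 0 0;0 0 0.04 0 0 0 0;-0.03 -0.02 0.02 0 0 0 0;-0.03 -0.02 0 0 0 0 0;0 0 0 0 0 0 0;0 0 0 0 0 0 0",
)

```text
time_s: 19.8
ee_pos: [0.5089, -0.0348, 0.2438]
eef_rot: [3.141, -0.001, 0.652]
force: [-0.2, -0.9, 0.1]
grip_width: 0.0939
grip_force: 0.0
```

```bash
python3 - <<'E'
from h import *
c=shot('wrist');P=cloud(c)
d=np.linalg.norm(P[...,:2]-[.5692,.0054],axis=-1)
b=P[(d<.045)&(d>.0)&(P[...,2]>.118)&(P[...,2]<.131)];print('boss top z',np.median(b[:,2]),cv2.minAreaRect((b[:,:2]*1e3).astype(np.float32)),'expect .124')
p=P[(d>.044)&(d<.056)&(P[...,2]>.078)&(P[...,2]<.1)];A=np.c_[p[:,:2]-[.5692,.0054],np.ones(len(p))];print('plate z,tilt',np.median(p[:,2]),np.linalg.lstsq(A,p[:,2],rcond=None)[0],len(p))
o=ctrl.get_obs();print(o['ee_pos'],o['grip_force'],o['time_s'])
E
```

```text
boss top z 0.12470193892926762 ((569.513916015625, 5.376674652099609), (57.748600006103516, 58.145198822021484), 37.32868194580078) expect .124
plate z,tilt 0.08487557791340927 [0.00142688 0.00030582 0.08486803] 3687
[ 0.50953042 -0.03436429  0.24332968] 0.0 19.85
```

The disc is flat on the shoulder: boss top at 0.1247 (the depth readings run about 0.8 mm high), tilt about 0.001. Handing in.

```bash
python3 -c "
from station import ctrl
print(ctrl.hand_in())"
```

```text
the job is handed in; nothing more can be done
None
```

The key is home in the slot and the disc sits flat on the shoulder over it, let go with no contact force felt on the way down; I handed the job in at about 20 s, and it returned no verdict.

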